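# Seat the peg template in the drilling jig

## Task

Pick up the brass template plate by its wooden tab and slide it, round nose first, into the blind slot of the hardwood drilling jig, on past the drag of the sprung shoe, until it is fully home against the hidden stop. Press gently, never hard enough to force the stop or the jig, then let go and leave the plate there. Do not disturb the peg, the burnisher or the pin vise lying about.

Things in the scene. Friction and masses are not known exactly. Their poses are not given: they have to be found in the camera images.
- tab (a point): Centre of the upright wooden tab (28 long, 14 wide, 24 high) on top of the brass template plate near its tail; the place to grip, across the 14 width, from above. 20 above the plate's underside; the tab reaches from 8 to 32 above it. x points along the plate to its nose, y across, z up.
- nose (a point): Tip of the plate's half-round nose, 4 above the plate's underside and 112 ahead of the tab's centre along x; axes as the tab's. The plate is one loose brass bar 130 long, 26 wide, 8 thick, about 0.22 kg, lying flat on the bench, with scribed cross lines on top.
- jig: Hardwood drilling jig, a fixed block 130 long (x), 90 wide (y), 46 high, origin at the centre of its underside; x points from the mouth inwards. Its slot is closed on top and at the back; a solid stop hidden in it lies 50 to 85 inside the mouth, set differently every time, and must take no push over 18 N.
- slot_mouth (a point): Centre of the slot's brass-lipped opening in the jig's front face, 20 above the bench; x points into the slot, y across, z up. The slot is level, 28 wide, 12 high, its floor 14 above the bench. A sprung brass shoe in its roof, 23 inside, meets the nose about 15 inside (a bump of up to 12 N) and then drags with some 3 to 8 N, more if the plate is held against floor or walls.
- peg_mid (a point): Middle of a loose rosewood tuning peg, 110 long, 30 wide at the head, 18 high, lying on the bench; leave alone. This point is 11 above the bench.
- burnisher_mid (a point): Middle of a loose spoon-shaped hardwood burnisher, 150 long, 36 wide at the bowl, 14 high, lying on the bench; leave alone. This point is 7 above the bench.
- pin_vise_mid (a point): Middle of a loose small steel pin vise, 110 long, 16 thick, lying on the bench; leave alone. This point is 8 above the bench.
Not all that is in view belongs to the job. Of the things like the part that bears tab, leave any that is pink; of the rest the smaller one is meant.

How it is judged:
By the outcome, as a careful person would: the job done as asked, in the order asked, and still so for the second after the job is handed in, with the robot touching nothing.
It also fails if it takes over 48 s, if anything falls off the work surface, if the arm or the gripper's body presses on something with over 40 N, if the wrist force passes 120 N, or if a joint passes its speed limit or range.

## Robot

A 6-joint arm with a two-finger parallel gripper is mounted at the origin on the work surface. World frame = base frame: x ahead of the robot, y to its left, z up, the work surface at z = 0. Lengths are in m, angles in rad, forces in N, time in s.
With the tool pointing down it reaches from about 0.275 to 0.725 m from the base axis. Payload 5.6 kg.
Tool frame: the origin (TCP) lies midway between the tips of the shut fingers; the grasp point (between the pads) lies 19 mm behind it; x points along the fingers, y is the direction in which the jaws open and shut, and the axes are right-handed (so a half turn about x gives the same grasp; the last joint's range is limited). The gripper opens to 85 mm and grips with 20 to 120 N. Pads are 22 mm wide; open, the fingers measure 114 mm over their backs; the gripper's body (76 mm by 85 mm) begins 54 mm behind the grasp point. The pads swing forward as they close: fully open they stand 13 mm farther back than shut.
Start: joints at [0.285, 0.255, 0.108, 0, -1.424, -0.285], TCP at [0.55, 0, 0.231] pointing down, gripper open.
Joint ranges: [-2.95, 2.95], [-1.21, 1.97], [-1.09, 1.5], [-2.87, 1.71], [-2.94, -0.07], [-3.05, 3.05]. Speed limits (rad/s): [2.57, 2.57, 3.14, 3.14, 3.14, 3.14].

## Interface

Orientations are given as a unit quaternion [w, x, y, z].
In Python, from rig import move_pose, line_to, movej, move_gripper, sleep, solve_ik, camera, MotionError, job_done, trace, place_of, read_time, read_joint_pos, read_joint_vel, read_tau, read_tool_pos, read_ee_rot, read_contact_force, read_wrist_torque, read_grip_width gives the robot as it stands. Calls block until the motion is done:
- move_pose(position, orientation): joint-space move of the TCP to a pose.
- line_to(position, rot=None, speed=0.15): straight line of the TCP; rot=None keeps the orientation; speed is the mean speed in m/s.
- movej(angles): joint-space move.
- move_gripper(opening, strength=None): opening from 0.0 (shut) to 1.0 (fully open); strength is the grip in N (None keeps the last); returns when the fingers have stopped.
- sleep(seconds).
- solve_ik(position, orientation): joint angles nearest the present ones, or None.
- camera(name): name is "scene" or "side" or "wrist"; returns a dict with "image" (400x640x3 uint8, red, green, blue), "camera_matrix" (3x3 intrinsics, pixels), "position" and "rotation" of the camera in the world. Camera axes: x right, y down, z forward; pixel columns grow to the right and rows downward; lengths in m; the calibration is good to about 2 mm. A picture is of the moment at which its call begins. There is no depth.
A pose or a line that the arm cannot do raises MotionError and nothing moves.
- job_done(): hands the job in, once; it reports no verdict.
Trained networks look in a picture, given as the dict that the camera call returned (one of the last four; its "shot" number tells which), for a name from the list of things; names that differ only in an ending like _2 or _b are one class to them, and where a whole thing is asked for, a point or a joint stands for the part that bears it (a point fixed in the world has none). Each returns a list of dicts, best first, with "confidence" (0 to 1); they miss things now and then, are a little off and sometimes report something else, mostly with a low value. They report only what shows in the picture. A call takes as long as a camera call. They do not tell look-alikes from the thing itself.
- trace(picture, query): "pixels" (400x640 bool, what is visible of it) and "box" ([left, top, right, bottom] in pixels, round what is visible of it).
- place_of(picture, query): "pixel" ([column, row] in pixels: a listed point, or the origin of a listed thing).
Readings, each from a call of its own:
- read_time(): time.
- read_joint_pos(): joint angles.
- read_joint_vel(): joint speeds.
- read_tau(): joint torques, N m.
- read_tool_pos(): TCP position.
- read_ee_rot(): TCP orientation.
- read_contact_force(): force on the tool from outside, world axes, zero at the start.
- read_wrist_torque(): the same for the moment, N m.
- read_grip_width(): opening from 0.0 (shut) to 1.0 (fully open).
Only numpy, scipy, OpenCV 4.12 (cv2) and the standard library are available. Lean on these libraries where they do the work, as an engineer would, in place of code of your own. Each camera call takes 0.05 s, during which the arm holds its last target.

## Working session

There is one attempt and no reset: what is moved stays moved. The work goes in short steps, each a Python script; the robot and the scene stay as the last script left them, time stands still between calls to the robot, and variables do not carry over. Pictures are saved under pics/ and viewed, and the job is handed in when it is done.

```bash
ls; mkdir -p pics; python3 - <<'E'
from rig import *
import cv2,numpy as np
for n in ["scene","side","wrist"]:
    p=camera(n); cv2.imwrite(f"pics/{n}0.png",p["image"][:,:,::-1])
    print(n,p["position"],p["camera_matrix"].tolist() if hasattr(p["camera_matrix"],'tolist') else p["camera_matrix"])
    for q in ["tab","nose","jig","slot_mouth","peg_mid","burnisher_mid","pin_vise_mid"]:
        print(q,[(np.round(d["pixel"]).tolist(),round(d["confidence"],2)) for d in place_of(p,q)])
print(read_time(),read_grip_width(),read_ee_rot())
E
```

```text
pics
scene [ 1.1524859  -0.06671243  0.86794795] [[419.5703936999474, 0.0, 314.20240170062], [0.0, 419.5703936999474, 202.50177447614323], [0.0, 0.0, 1.0]]
tab [([213.0, 187.0], 0.95), ([303.0, 184.0], 0.93), ([238.0, 208.0], 0.76)]
nose [([231.0, 255.0], 0.85), ([266.0, 157.0], 0.8), ([192.0, 165.0], 0.6)]
jig [([396.0, 220.0], 0.92)]
slot_mouth [([388.0, 195.0], 0.74)]
peg_mid [([462.0, 177.0], 0.6), ([328.0, 273.0], 0.34)]
burnisher_mid [([141.0, 238.0], 0.96)]
pin_vise_mid [([325.0, 270.0], 0.49)]
side [ 0.33817548 -0.65678828  0.74625189] [[386.38813664938704, 0.0, 319.7497015150914], [0.0, 386.38813664938704, 199.62722801046135], [0.0, 0.0, 1.0]]
tab [([300.0, 214.0], 0.95), ([317.0, 290.0], 0.78), ([344.0, 259.0], 0.65)]
nose [([265.0, 258.0], 0.78), ([287.0, 335.0], 0.75), ([391.0, 260.0], 0.63)]
jig [([313.0, 167.0], 0.84), ([406.0, 344.0], 0.6), ([346.0, 259.0], 0.37)]
slot_mouth [([293.0, 166.0], 0.84)]
peg_mid [([268.0, 134.0], 0.48)]
burnisher_mid [([409.0, 346.0], 0.81)]
pin_vise_mid [([374.0, 192.0], 0.65)]
wrist [ 0.55031619 -0.07747065  0.37365578] [[356.31588461254364, 0.0, 315.1642185871698], [0.0, 356.31588461254364, 193.77827671574354], [0.0, 0.0, 1.0]]
tab [([332.0, 146.0], 0.84)]
nose [([459.0, 53.0], 0.73)]
jig [([237.0, 311.0], 0.63)]
slot_mouth [([288.0, 320.0], 0.96), ([119.0, 157.0], 0.56)]
peg_mid []
burnisher_mid []
pin_vise_mid [([118.0, 157.0], 0.88)]
1.2 1.0040022466955656 [ 0.50001641 -0.49999519  0.5000088   0.4999796 ]
```

View pics/scene0.png

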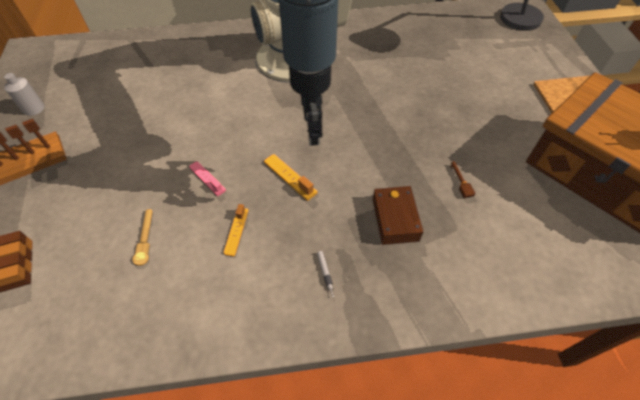

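View pics/side0.png

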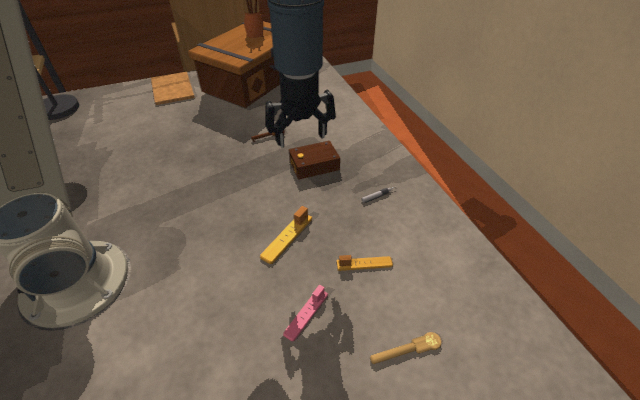

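View pics/wrist0.png

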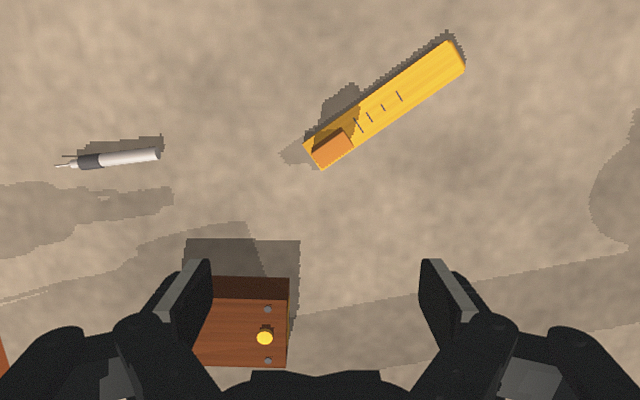

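The scene picture shows two yellow plates, at about (290,178) and (236,230), a pink one at (208,178), and the jig at (396,215). I'll triangulate both yellow ones to see which is smaller.

```bash
cat > h.py <<'E'
from rig import *
import cv2,numpy as np
def P(p):
    R=np.array(p["rotation"]); 
    if R.shape!=(3,3):
        from scipy.spatial.transform import Rotation as Ro
        R=Ro.from_quat(np.r_[R[1:],R[0]]).as_matrix()
    return np.array(p["camera_matrix"]),R,np.array(p["position"])
def ray(p,px):
    K,R,c=P(p); d=R@np.linalg.solve(K,[px[0],px[1],1.]); return c,d/np.linalg.norm(d)
def atz(p,px,z):
    c,d=ray(p,px); return c+d*(z-c[2])/d[2]
def tri(obs):
    A=np.zeros((3,3));b=np.zeros(3);L=[]
    for p,px in obs:
        c,d=ray(p,px);M=np.eye(3)-np.outer(d,d);A+=M;b+=M@c;L.append((c,d))
    x=np.linalg.solve(A,b)
    return x,max(np.linalg.norm(np.cross(x-c,d)) for c,d in L)
def proj(p,X):
    K,R,c=P(p); q=K@(R.T@(np.array(X)-c)); return q[:2]/q[2]
E
python3 - <<'E'
from h import *
V={n:camera(n) for n in ["scene","side","wrist"]}
H={"tab":.02,"nose":.004,"slot_mouth":.02,"peg_mid":.011,"burnisher_mid":.007,"pin_vise_mid":.008,"jig":0.}
for q,h in H.items():
    for n,p in V.items():
        for d in place_of(p,q): print(q,n,np.round(d["pixel"],1),np.round(atz(p,d["pixel"],h),4)[:2],round(d["confidence"],2))
for n,p in V.items():
    for d in trace(p,"tab"):
        m=d["pixels"].astype(np.uint8); 
        ys,xs=np.nonzero(m); pts=np.array([atz(p,(x,y),.008)[:2] for x,y in zip(xs,ys)],np.float32)
        r=cv2.minAreaRect(pts); print(n,"trace",d["box"],round(d["confidence"],2),np.round(r[0],3),np.round(r[1],3),p["image"][d["pixels"]].mean(0).round())
E
```

```text
tab scene [241.1 210.9] [ 0.5841 -0.1776] 0.96
tab scene [217.8 184.5] [ 0.4964 -0.233 ] 0.58
tab side [347.4 259. ] [ 0.5921 -0.1808] 0.93
tab side [303.6 213.5] [ 0.5463 -0.0086] 0.74
tab side [321.4 293.9] [ 0.5026 -0.2443] 0.68
tab side [267.5 135.8] [0.5531 0.3537] 0.41
tab wrist [329.1 147.4] [ 0.5364 -0.014 ] 0.73
nose scene [230.2 253.6] [ 0.6873 -0.2088] 0.8
nose scene [195.7 163.6] [ 0.4061 -0.2942] 0.8
nose scene [266.9 155.7] [ 0.4055 -0.1045] 0.74
nose side [391.1 261.7] [ 0.69   -0.2148] 0.71
nose side [286.7 336.8] [ 0.4054 -0.3011] 0.6
nose side [264. 260.] [ 0.4137 -0.1015] 0.57
nose wrist [458.  54.] [ 0.4121 -0.1022] 0.59
slot_mouth scene [387.1 194.3] [0.5853 0.1813] 0.77
slot_mouth side [292.4 165.7] [0.5801 0.1836] 0.92
peg_mid scene [463.7 179. ] [0.5599 0.3877] 0.87
peg_mid side [267.4 135.4] [0.556  0.3685] 0.56
burnisher_mid scene [143.  241.5] [ 0.629  -0.4103] 0.71
burnisher_mid scene [460.6 179.1] [0.5564 0.3819] 0.46
burnisher_mid side [406.1 346.1] [ 0.6177 -0.4061] 0.6
pin_vise_mid scene [326.3 272.3] [0.7656 0.0029] 0.67
pin_vise_mid side [375.3 191.5] [0.7625 0.0084] 0.57
pin_vise_mid wrist [117.8 158.1] [ 7.563e-01 -5.000e-04] 0.86
jig scene [396.5 220.3] [0.6503 0.192 ] 0.75
jig side [315.6 167.1] [0.6493 0.1752] 0.85
jig wrist [236.5 310.4] [0.6468 0.1913] 0.94
scene trace [263.4, 154.6, 317.0, 199.6] 0.93 [ 0.483 -0.048] [0.179 0.049] [192. 136.  50.]
scene trace [191.4, 163.3, 227.2, 192.9] 0.84 [ 0.461 -0.263] [0.133 0.028] [203. 108. 121.]
scene trace [220.5, 202.2, 248.4, 255.0] 0.63 [ 0.626 -0.191] [0.029 0.142] [210. 149.  52.]
side trace [337.0, 253.5, 395.8, 275.3] 0.93 [ 0.629 -0.192] [0.044 0.129] [172. 122.  52.]
side trace [259.5, 204.6, 308.8, 265.8] 0.78 [ 0.493 -0.047] [0.197 0.046] [184. 141.  58.]
wrist trace [303.7, 38.5, 463.6, 170.1] 0.65 [ 0.484 -0.053] [0.175 0.037] [221. 172.  67.]
```

The smaller brass plate is the one with its tab near (0.588,-0.179) and nose near (0.689,-0.211): about 0.135 m long, against 0.175 m for the other. I'll look closely at the jig, then at the plate, with the wrist camera.

```bash
cat >> h.py <<'E'
from scipy.spatial.transform import Rotation as Ro
def quat(yaw):  # tool x down, tool z along heading yaw, tool y = z x x
    x=np.array([0,0,-1.]);z=np.array([np.cos(yaw),np.sin(yaw),0]);y=np.cross(z,x)
    q=Ro.from_matrix(np.c_[x,y,z]).as_quat(); return np.r_[q[3],q[:3]]
E
python3 - <<'E'
from h import *
import pickle
V=[]
for i,(pos) in enumerate([(.555,.14,.2),(.555,.225,.2),(.62,-.15,.2),(.62,-.23,.2)]):
    move_pose(pos,quat(0.)); p=camera("wrist"); V.append(p)
    cv2.imwrite(f"pics/w{i}.png",p["image"][:,:,::-1])
    for q,h in {"tab":.02,"nose":.004,"slot_mouth":.02,"jig":0}.items():
        for d in place_of(p,q): print(i,q,np.round(d["pixel"],1),np.round(atz(p,d["pixel"],h),4)[:2],round(d["confidence"],2))
    print(read_time(),read_tool_pos(),read_joint_pos().round(2) if hasattr(read_joint_pos(),'round') else '')
pickle.dump(V,open("V.pkl","wb"))
E
```

```text
0 tab [142.4 147.8] [ 0.5365 -0.0178] 0.68
0 slot_mouth [368.  198.8] [0.5853 0.1902] 0.87
0 jig [361.9 251.8] [0.6513 0.1895] 0.86
4.3917 [0.55505347 0.13980693 0.20006445] [ 0.52  0.31  0.1   0.   -1.36 -2.09]
1 tab [ 45.1 149.9] [ 0.5383 -0.0204] 0.82
1 slot_mouth [278.9 200.7] [0.5868 0.1914] 0.95
1 jig [281.7 250.9] [0.6497 0.1907] 0.84
5.075 [0.55515352 0.2241515  0.20028296] [ 0.64  0.36  0.18  0.   -1.39 -2.22]
2 tab [205.   21.9] [ 0.4972 -0.2398] 0.77
2 tab [279.4 128.1] [ 0.5837 -0.181 ] 0.76
2 tab [475.2  70.7] [ 0.5348 -0.0121] 0.6
2 nose [251.3 227.6] [ 0.687  -0.2144] 0.63
6.7417 [ 0.62019038 -0.14904321  0.20006171] [ 0.01  0.44  0.3  -0.   -1.43 -1.58]
3 tab [371.  129.2] [ 0.5842 -0.1809] 0.78
3 tab [572.9  71.2] [ 0.5352 -0.0104] 0.72
3 tab [304.   20.8] [ 0.4957 -0.24  ] 0.57
3 nose [330.3 228.8] [ 0.6876 -0.2156] 0.59
7.4083 [ 0.62021736 -0.22898056  0.20024717] [-0.12  0.49  0.38 -0.   -1.46 -1.45]
```

View pics/w0.png

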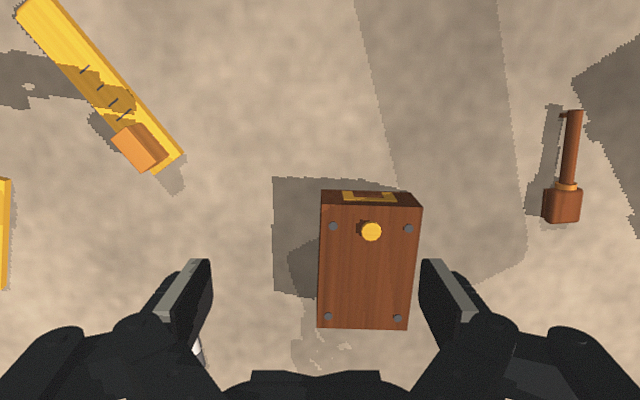

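View pics/w1.png

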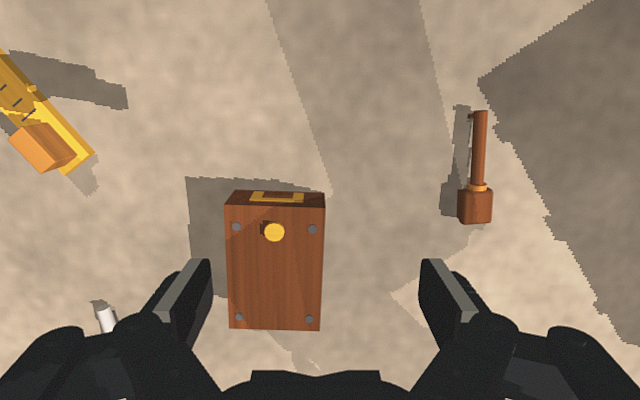

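View pics/w2.png

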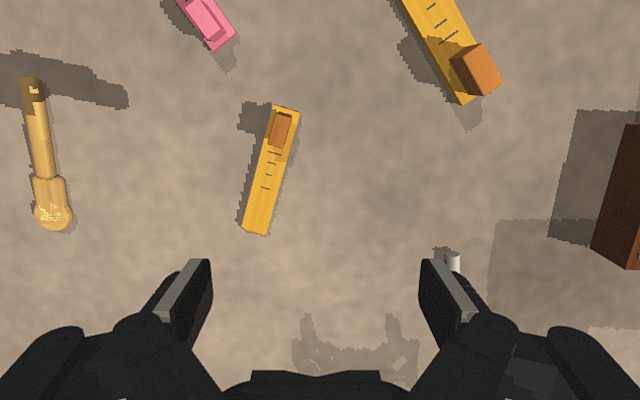

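View pics/w3.png

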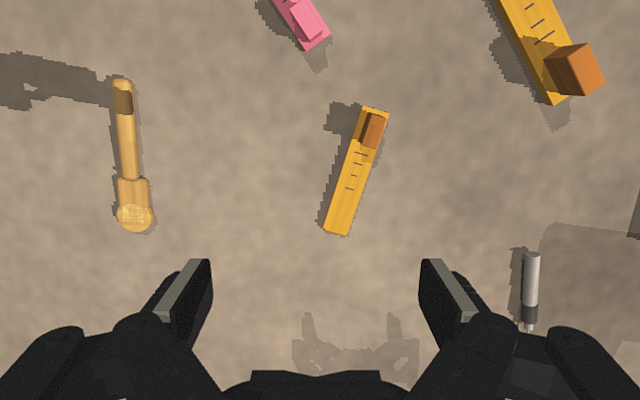

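The wrist pictures show the jig at (370,260) with its brass-lipped mouth facing the robot at about (368,197), and the target plate with its tab at (280,128) in w2 and its nose at (255,232). I'll fit box silhouettes to the masks in both views for precise poses.

```bash
cat > fit.py <<'E'
from h import *
import pickle
from scipy.optimize import minimize
def sil(p,pieces,S=4):
    m=np.zeros((400*S//2,640*S//2),np.uint8); s=S/2
    for X in pieces:
        q=np.array([proj(p,x) for x in X])*s+ (s-1)/2
        h=cv2.convexHull(np.round(q*16).astype(np.int32)); cv2.fillConvexPoly(m,h,1,shift=4)
    return m
def box(x0,x1,y0,y1,z0,z1): return np.array([(x,y,z) for x in(x0,x1) for y in (y0,y1) for z in (z0,z1)])
def T(P,a):
    c,s=np.cos(a[2]),np.sin(a[2]); return np.c_[a[0]+c*P[:,0]-s*P[:,1],a[1]+s*P[:,0]+c*P[:,1],P[:,2]+(a[3] if len(a)>3 else 0)]
def fit(vs,masks,model,a0,free_z=False):
    M=[cv2.resize(m.astype(np.uint8),None,fx=2,fy=2,interpolation=cv2.INTER_NEAREST) for m in masks]
    def cost(a): return sum((sil(p,[T(b,a) for b in model])!=m).sum() for p,m in zip(vs,M))
    sc=np.array([.006,.006,.06]+([.006] if free_z else []))
    a=np.array(list(a0)+([0.] if free_z else []))
    for k in range(3):
        r=minimize(lambda u:cost(a+u*sc),np.zeros(len(a)),method="Nelder-Mead",options=dict(initial_simplex=np.vstack([np.zeros(len(a)),np.eye(len(a))])*(1 if k%2==0 else -.5),maxiter=150)); a=a+r.x*sc
    return a,r.fun,[m.sum() for m in M]
def nose_pl(z0,z1,x0=-.018,r=.013,xn=.112):
    t=np.linspace(-np.pi/2,np.pi/2,9); pts=[(x0,-r),(x0,r)]+[(xn-r+r*np.cos(k),r*np.sin(k)) for k in t]
    return np.array([(x,y,z) for x,y in pts for z in (z0,z1)])
PL=[nose_pl(0,.008),box(-.014,.014,-.007,.007,.008,.032)]
JG=[box(-.065,.065,-.045,.045,0,.046)]
E
python3 - <<'E'
from fit import *
V=pickle.load(open("V.pkl","rb"))
def overlay(p,mask,model,a,fn,c):
    im=p["image"][:,:,::-1].copy()
    m=sil(p,[T(b,a) for b in model]); m=cv2.resize(m,(640,400),interpolation=cv2.INTER_NEAREST)
    for mm,col in ((mask.astype(np.uint8),(0,255,0)),(m,(255,0,0))):
        cs,_=cv2.findContours(mm,cv2.RETR_EXTERNAL,cv2.CHAIN_APPROX_NONE); cv2.drawContours(im,cs,-1,col,1)
    im=im[c[1]:c[1]+180,c[0]:c[0]+180]; return cv2.resize(im,None,fx=2,fy=2,interpolation=cv2.INTER_NEAREST)
def masks(vs,q,near):
    out=[]
    for p in vs:
        c=proj(p,near); ds=trace(p,q); ds=[d for d in ds if d["box"][0]<c[0]<d["box"][2] and d["box"][1]<c[1]<d["box"][3]]; out.append(ds[0]["pixels"])
    return out
for nm,vs,q,near,model,a0 in (("jig",V[:2],"jig",(.65,.19,.03),JG,(.65,.19,0)),("pl",V[2:],"tab",(.62,-.194,.008),PL,(.586,-.18,-.31))):
    ms=masks(vs,q,near)
    for fz in (0,1):
        a=fit(vs,ms,model,a0,fz); print(nm,fz,np.round(a[0],4),a[1:])
        for i in (0,1): print("  single",np.round(fit(vs[i:i+1],ms[i:i+1],model,a0,0)[0],4)) if not fz else 0
        if not fz: A=a[0]
    c=[np.clip(proj(p,near)-90,0,[460,220]).astype(int) for p in vs]
    cv2.imwrite(f"pics/ov_{nm}.png",np.hstack([overlay(p,m,model,A,0,k) for p,m,k in zip(vs,ms,c)]))
E
```

```text
jig 0 [ 0.6474  0.1883 -0.0344] (np.float64(1563.0), [np.uint64(54276), np.uint64(53364)])
  single [ 0.6474  0.1882 -0.0353]
  single [ 0.6477  0.1883 -0.034 ]
jig 1 [ 0.6481  0.1883 -0.0304 -0.0011] (np.float64(1321.0), [np.uint64(54276), np.uint64(53364)])
pl 0 [ 0.5848 -0.1805 -0.2935] (np.float64(1292.0), [np.uint64(14092), np.uint64(14076)])
  single [ 0.5849 -0.1805 -0.2912]
  single [ 0.5848 -0.1806 -0.2924]
pl 1 [ 0.585  -0.1806 -0.2921 -0.0018] (np.float64(1262.0), [np.uint64(14092), np.uint64(14076)])
```

View pics/ov_jig.png

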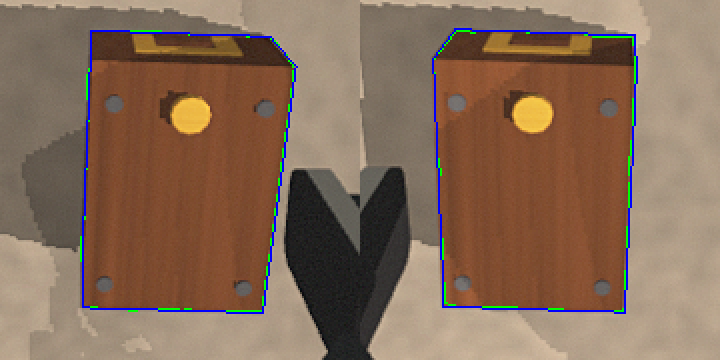

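View pics/ov_pl.png

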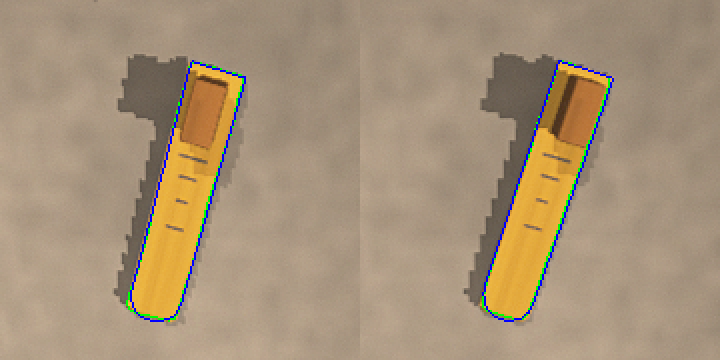

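The fits are clean. The tab is at (0.5848,-0.1805) with yaw -0.293. The jig is at (0.6474,0.1883) with yaw about -0.033, which puts the mouth at (0.5824,0.1905). That agrees with the networks (0.586,0.191), and the heights fit within 2 mm. Next I'll grasp and lift.

```bash
python3 - <<'E'
from h import *
q=quat(-.2935); x,y=.5848,-.1805
move_pose((x,y,.08),q); 
f0=read_contact_force(); print("f0",f0,read_time())
line_to((x,y,.0115),speed=.08); print("down",read_contact_force(),read_tool_pos())
move_gripper(0.0,80); print("grip",read_grip_width(),read_grip_width()*.085,read_contact_force(),read_tool_pos())
line_to((x,y,.07),speed=.08); print("up",read_contact_force(),read_wrist_torque(),read_grip_width(),read_time())
p=camera("wrist"); cv2.imwrite("pics/held.png",p["image"][:,:,::-1])
p=camera("side"); cv2.imwrite("pics/held_s.png",p["image"][:,:,::-1])
E
```

```text
f0 [ 0.87744431 -0.36646133  1.42413435] 8.2083
down [-1.22104186  0.46928399  0.28095076] [ 0.58535864 -0.18061691  0.01216053]
grip 0.14345226881239798 0.01219344284905383 [-0.26230231  0.84605087  2.75329372] [ 0.58486231 -0.18057262  0.01180955]
up [ 0.11340581 -0.62185892 -2.45413197] [0.04414005 0.14362301 0.01288635] 0.14103443206314475 10.7583
```

View pics/held.png

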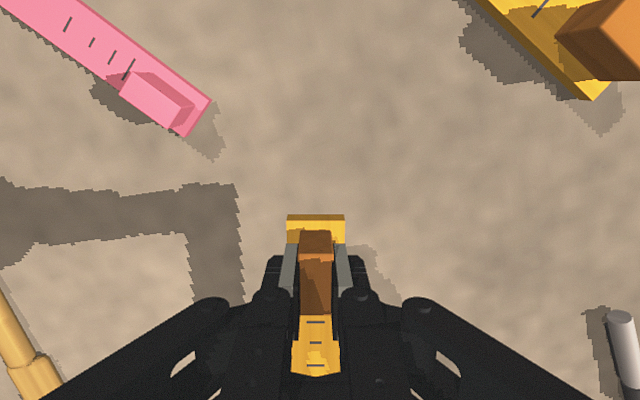

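View pics/held_s.png

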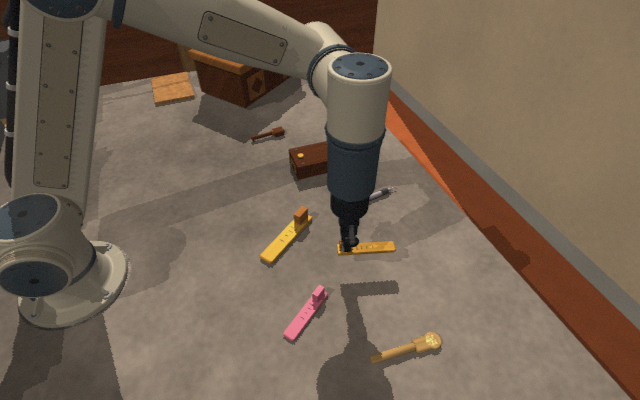

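The plate is held level with the tab centred between the pads (tail edge at columns 287–345, row 215). I'll compare the tail's predicted position with the seen one to get the camera's lateral bias.

```bash
python3 - <<'E'
from h import *
p=camera("wrist"); t=read_tool_pos(); q=read_ee_rot(); R=Ro.from_quat(np.r_[q[1:],q[0]]).as_matrix(); print(t,R.round(4).tolist())
u=R[:,2]*[1,1,0];v=np.array([-u[1],u[0],0]); zb=t[2]-.0118
for off in [(-.018,-.013,.008),(-.018,.013,.008),(-.018,-.013,0),(-.018,.013,0)]:
    X=np.r_[t[:2],zb]+off[0]*u+off[1]*v+[0,0,off[2]]; print(off,proj(p,X).round(1))
im=p["image"].astype(int); m=(im[:,:,0]-im[:,:,2]>70)
for r in range(212,245,3):
    c=np.nonzero(m[r,250:380])[0]; print(r,(c.min()+250,c.max()+250,(c.min()+c.max())/2+250) if len(c) else None)
E
```

```text
[ 0.58432546 -0.18041101  0.06921598] [[-0.0015, 0.2894, 0.9572], [0.0002, 0.9572, -0.2894], [-1.0, -0.0002, -0.0015]]
(-0.018, -0.013, 0.008) [285.9 221. ]
(-0.018, 0.013, 0.008) [344.9 221. ]
(-0.018, -0.013, 0) [287.3 214.6]
(-0.018, 0.013, 0) [343.5 214.6]
212 None
215 (np.int64(288), np.int64(343), np.float64(315.5))
218 (np.int64(287), np.int64(343), np.float64(315.0))
221 (np.int64(286), np.int64(345), np.float64(315.5))
224 (np.int64(286), np.int64(344), np.float64(315.0))
227 (np.int64(286), np.int64(344), np.float64(315.0))
230 (np.int64(286), np.int64(344), np.float64(315.0))
233 (np.int64(287), np.int64(344), np.float64(315.5))
236 (np.int64(287), np.int64(344), np.float64(315.5))
239 (np.int64(287), np.int64(344), np.float64(315.5))
242 (np.int64(287), np.int64(344), np.float64(315.5))
```

The bias is practically zero. Now I'll carry the plate over, line it up in front of the mouth and check it from the cameras.

```bash
cat >> h.py <<'E'
YAW=-.0325; U=np.array([np.cos(YAW),np.sin(YAW),0]); N=np.array([-U[1],U[0],0]); MOUTH=np.array([.5824,.1905,0])
def tgt(s,lat=0.,z=.0278): return MOUTH+U*(s-.112)+N*lat+[0,0,z]
def sl():
    d=np.array(read_tool_pos())-MOUTH; return d@U+.112,d@N,d[2]
def fr():
    f=np.array(read_contact_force()); return np.array([f@U,f@N,f[2]])
E
python3 - <<'E'
from h import *
x,y=.5848,-.1805
line_to((x,y,.12),speed=.15)
q=quat(YAW)
move_pose(tgt(-.015,z=.12),q); line_to(tgt(-.015),speed=.1)
sleep(.2); print(sl(),read_time()); e=np.array(tgt(-.015))-read_tool_pos(); print("err",e)
print([fr().round(2).tolist() for _ in range(3)], read_wrist_torque(), read_ee_rot(), q)
for n in("side","scene","wrist"):
    p=camera(n); cv2.imwrite(f"pics/pre_{n}.png",p["image"][:,:,::-1])
    c=proj(p,MOUTH+[0,0,.02]).astype(int); print(n,c)
    if n!="wrist":
        cv2.imwrite(f"pics/pre_{n}.png",cv2.resize(p["image"][c[1]-50:c[1]+50,c[0]-65:c[0]+65,::-1],None,fx=5,fy=5,interpolation=cv2.INTER_CUBIC))
E
```

```text
(np.float64(-0.014707139885992634), np.float64(0.0002573228981869197), np.float64(0.028323232085378642)) 14.1417
err [-0.00030107 -0.00024767 -0.00052323]
[[-0.47, 1.54, -2.22], [-0.47, 1.54, -2.22], [-0.47, 1.54, -2.22]] [0.017128   0.05553395 0.05205996] [ 0.7073229   0.01172468  0.70670452 -0.01120612] [ 0.70701342  0.01148998  0.70701342 -0.01148998]
side [292 164]
scene [390 192]
wrist [315 452]
```

View pics/pre_side.png

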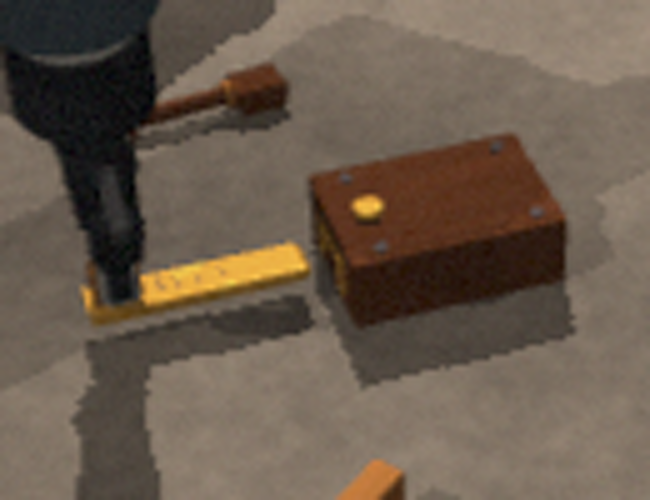

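View pics/pre_scene.png

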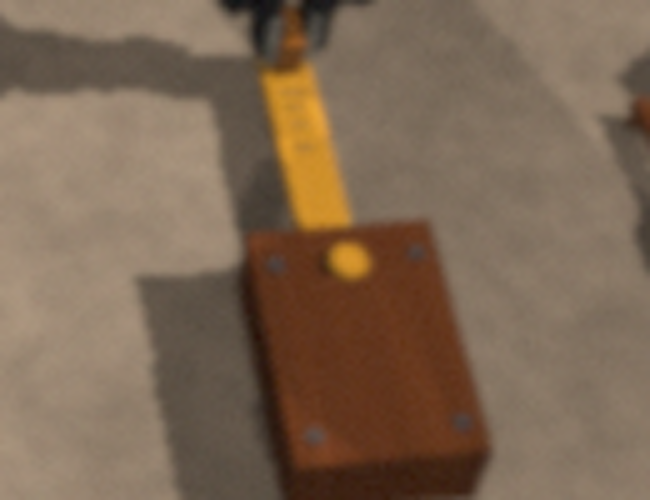

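View pics/pre_wrist.png

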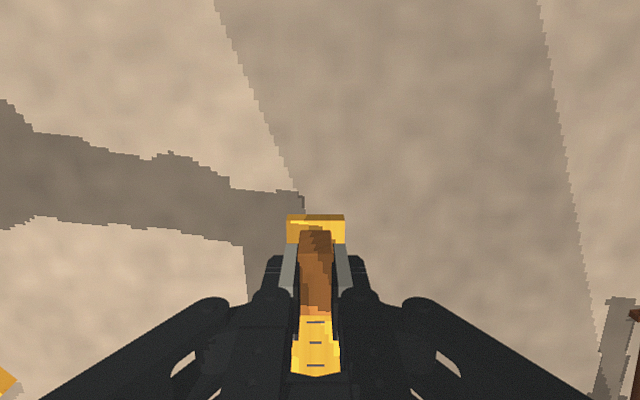

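Aligned: the nose points at the mouth in both the side and scene views. Now I'll go in to 12 mm with force guarding.

```bash
python3 - <<'E'
from h import *
sleep(.3); f0=fr(); print("f0",f0.round(2)); np.save("f0.npy",f0)
s=-.015
while s<.012:
    s=min(s+.003,.012); line_to(tgt(s),speed=.03); f=fr()-f0
    print(round(s*1e3,1),np.round(np.array(sl())*1e3,1),f.round(1),round(read_time(),2))
    if f[0]<-6 or abs(f[1])>6 or abs(f[2])>8: print("STOP");break
E
```

```text
f0 [ 0.35 -0.26 -2.58]
-12.0 [-11.8   0.   27.8] [ 0.6  1.1 -0.4] 14.84
-9.0 [-8.8  0.  27.8] [-1.1 -0.  -0.3] 15.09
-6.0 [-5.8  0.  27.8] [-1.  -0.1  0.4] 15.34
-3.0 [-2.8  0.  27.8] [-0.3  0.8  0.5] 15.59
-0.0 [ 0.2  0.  27.8] [-0.4  0.5  0.3] 15.84
3.0 [ 3.2  0.  27.8] [0.1 1.1 0.1] 16.09
6.0 [ 6.2  0.  27.8] [-0.3  1.1  0.8] 16.34
9.0 [ 9.2  0.  27.8] [0.4 0.1 0.3] 16.59
12.0 [12.2  0.  27.8] [ 0.3  0.2 -0.4] 16.84
```

```bash
python3 - <<'E'
from h import *
f0=np.load("f0.npy"); s=.012; lat=0.
while s<.046:
    s+=.001 if s<.026 else .0015; line_to(tgt(s,lat),speed=.02); f=fr()-f0; S=np.array(sl())*1e3
    print(round(s*1e3,1),S.round(1),f.round(1),round(read_time(),2))
    if f[0]<-14 or abs(f[1])>7 or abs(f[2])>12: print("STOP");break
    if abs(f[1])>2: lat+=np.clip(f[1]*5e-5,-2e-4,2e-4)
E
```

```text
13.0 [13.   0.  27.8] [-0.1  0.4  0.1] 17.09
14.0 [14.   0.  27.8] [-1.2  0.3  0.5] 17.34
15.0 [15.1  0.  27.8] [-0.4  0.2  0.3] 17.59
16.0 [16.1  0.  27.8] [-0.5  0.  -0.4] 17.84
17.0 [17.1  0.  27.8] [-0.8  1.   0.2] 18.09
18.0 [18.1  0.  27.8] [0.  0.2 0.2] 18.34
19.0 [19.  -0.  27.7] [-0.4 -0.2 -0.3] 18.59
20.0 [19.6 -0.2 27.5] [-1.1 -0.5 -0.5] 18.84
21.0 [20.4 -0.3 27.4] [-3.1  1.2 -1.2] 19.09
22.0 [21.2 -0.4 27.3] [-4.6  0.8 -2. ] 19.34
23.0 [22.5 -0.3 27.5] [-4.6 -0.3 -1.8] 19.59
24.0 [23.8 -0.2 27.6] [-4.5  0.4 -3.1] 19.84
25.0 [25.  -0.1 27.7] [-4.1 -0.9 -3.6] 20.09
26.0 [26.1 -0.  27.7] [-3.4 -1.1 -3.5] 20.34
27.5 [27.9  0.1 27.9] [-2.3 -0.7 -4. ] 20.59
29.0 [29.4  0.1 27.9] [-3.  -0.2 -4. ] 20.84
30.5 [30.7  0.1 27.8] [-3.1 -0.  -4.5] 21.09
32.0 [32.1  0.  27.8] [-3.4  0.6 -4.8] 21.34
33.5 [33.7  0.  27.8] [-2.2 -0.1 -4.4] 21.59
35.0 [35.2  0.  27.8] [-2.9 -0.8 -4. ] 21.84
36.5 [36.6  0.  27.8] [-2.4  0.3 -4.9] 22.09
38.0 [38.1 -0.  27.8] [-2.7 -0.  -4.9] 22.34
39.5 [39.6 -0.  27.8] [-3.   0.2 -3.4] 22.59
41.0 [41.2 -0.  27.8] [-2.3 -0.1 -4.1] 22.84
42.5 [42.6 -0.  27.8] [-3.2  0.3 -5.1] 23.09
44.0 [44.1  0.  27.8] [-2.7 -1.1 -5.4] 23.34
45.5 [45.7  0.  27.8] [-3.   0.  -4.2] 23.59
47.0 [47.1 -0.  27.8] [-3.5 -0.3 -4.8] 23.84
```

It passed the shoe with a drag of about 3 N and a bump of about 4.6 N. Now I'll advance gently to the stop.

```bash
python3 - <<'E'
from h import *
f0=np.load("f0.npy"); s=.047; hit=0
while s<.094 and read_time()<36:
    s+=.0005 if hit else .0015; line_to(tgt(s),speed=.02); f=fr()-f0; S=np.array(sl())*1e3
    print(round(s*1e3,1),S.round(1),f.round(1),round(read_time(),2))
    if f[0]<-10 or abs(f[1])>7 or abs(f[2])>14: print("STOP");break
    hit = f[0]<-5 or s*1e3-S[0]>.4
E
```

```text
48.5 [48.7  0.  27.8] [-3.2  0.  -5. ] 24.09
50.0 [50.1 -0.  27.8] [-2.8  0.1 -4.2] 24.34
51.5 [51.7  0.  27.8] [-3.3 -0.2 -4.4] 24.59
53.0 [53.1 -0.  27.8] [-3.6  0.8 -4.9] 24.84
54.5 [54.6  0.  27.8] [-3.1  1.4 -4.6] 25.09
56.0 [56.2 -0.  27.8] [-3.4  0.6 -4.7] 25.34
57.5 [57.7  0.  27.8] [-1.8 -0.4 -4.7] 25.59
59.0 [58.2 -0.1 27.6] [-7.  -0.6 -3.1] 25.84
59.5 [58.2 -0.1 27.6] [-7.2  1.  -2.5] 26.09
60.0 [58.2 -0.2 27.5] [-10.1   0.3  -1.8] 26.34
STOP
```

The stop is at s = 58.2 mm: the force rose from 3 to 10 N with no further travel. I'll ease the push, settle the plate onto the slot floor and release.

```bash
python3 - <<'E'
from h import *
f0=np.load("f0.npy")
z=.0278; line_to(tgt(.0594),speed=.02); print((fr()-f0).round(1))
while z>.0252:
    z-=.0005; line_to(tgt(.0594,0,z),speed=.02); f=fr()-f0; print(round(z*1e3,1),np.round(np.array(sl())*1e3,1),f.round(1),round(read_time(),2))
    if f[2]>1.5: break
p=camera("wrist"); cv2.imwrite("pics/in1.png",p["image"][:,:,::-1])
move_gripper(0.6); print("open",np.round(np.array(sl())*1e3,1),(fr()-f0).round(1),read_grip_width(),read_time())
p=camera("wrist"); cv2.imwrite("pics/in2.png",p["image"][:,:,::-1])
E
```

```text
[-7.9  1.6 -1.4]
27.3 [58.1 -0.1 27.2] [-9.2  1.1 -0.2] 26.84
26.8 [58.1 -0.1 26.9] [-9.2  0.7  0.4] 27.09
26.3 [58.1 -0.1 26.6] [-10.6   0.3   2. ] 27.34
open [60.3  0.3 26.9] [-0.2  0.7  3.3] 0.5984642053360486 27.85
```

View pics/in2.png

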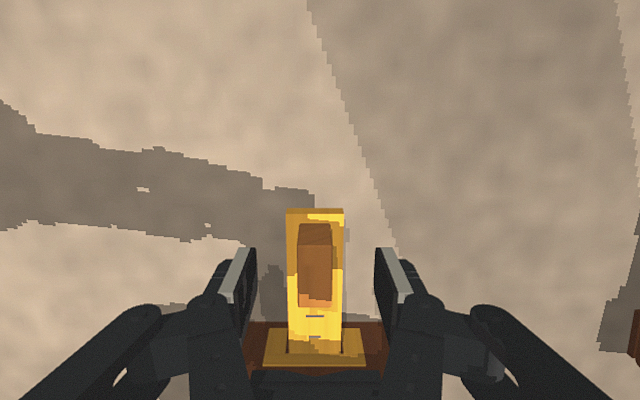

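Released: the plate sits in the mouth, tail at row 208. I'll retreat upward and measure how deep it is.

```bash
python3 - <<'E'
from fit import *
line_to(tgt(.0594,0,.12),speed=.1); move_pose((.50,.19,.22),quat(YAW)); print(read_time(),fr())
p=camera("wrist"); cv2.imwrite("pics/fin.png",p["image"][:,:,::-1])
s=camera("side"); cv2.imwrite("pics/fin_side.png",s["image"][:,:,::-1])
for d in place_of(p,"tab"): print("tab",d["pixel"],atz(p,d["pixel"],.034),d["confidence"])
for d in place_of(p,"slot_mouth"): print("mouth",atz(p,d["pixel"],.02),d["confidence"])
c=proj(p,MOUTH+U*-.054+[0,0,.022]); 
ds=[d for d in trace(p,"tab") if d["box"][0]-5<c[0]<d["box"][2]+5 and d["box"][1]-5<c[1]<d["box"][3]+5]; print(c,len(ds),ds and ds[0]["box"])
# tail top edge predicted if tab at s=.0582
for ss in (.0552,.0582,.0602):
    B=MOUTH+U*(ss-.112-.018); print(ss,[proj(p,B+N*k+[0,0,.022]).round(1).tolist() for k in(-.013,.013)],[proj(p,B+N*k+[0,0,.014]).round(1).tolist() for k in(-.013,.013)])
E
```

```text
29.4833 [ 0.73126906 -0.52999805 -1.36275786]
tab [319.5, 190.4] [0.52396556 0.19382328 0.034     ] 0.93
tab [108.7, 206.7] [ 0.53393849 -0.01275498  0.034     ] 0.87
mouth [0.58227468 0.19215862 0.02      ] 0.98
[317.89668374 191.19326693] 1 [303.2, 169.8, 330.4, 240.7]
0.0552 [[304.7, 171.0], [331.2, 171.0]] [[304.9, 169.1], [330.8, 169.1]]
0.0582 [[304.8, 173.9], [331.1, 173.9]] [[305.0, 172.0], [330.8, 172.0]]
0.0602 [[304.8, 175.9], [331.1, 175.9]] [[305.0, 173.9], [330.7, 173.9]]
```

View pics/fin.png

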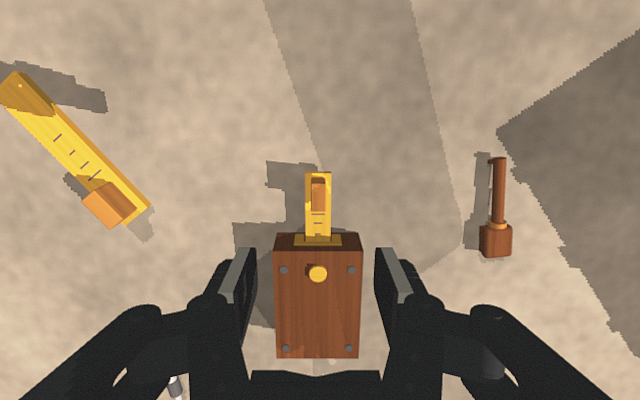

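View pics/fin_side.png

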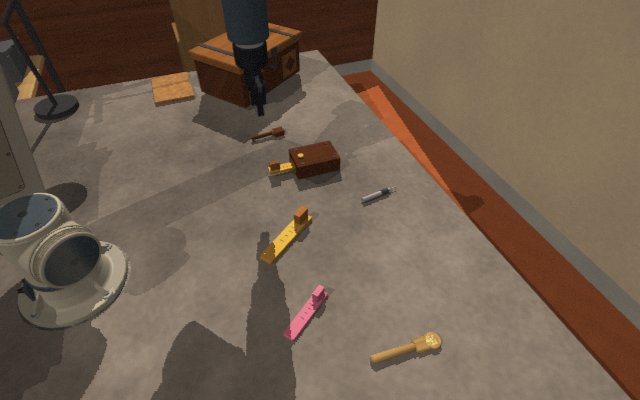

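```bash
python3 - <<'E'
from h import *
im=cv2.imread("pics/fin.png")[:,:,::-1].astype(int)
for r in range(167,178): print(r,im[r,[308,312,318,324,328]].tolist())
for n in("in1","in2"):
    a=cv2.imread(f"pics/{n}.png")[:,:,::-1].astype(int); m=(a[:,:,0]-a[:,:,2])>70
    print(n,[np.nonzero(m[150:300,c])[0].min()+150 for c in(292,300,315,330,340)])
E
```

```text
167 [[126, 116, 100], [124, 109, 95], [201, 178, 152], [168, 149, 128], [171, 153, 132]]
168 [[126, 114, 99], [122, 111, 96], [201, 179, 157], [167, 149, 128], [171, 151, 130]]
169 [[128, 115, 100], [125, 114, 101], [190, 171, 148], [164, 146, 127], [173, 153, 135]]
170 [[128, 115, 105], [123, 112, 99], [184, 168, 147], [164, 148, 133], [175, 157, 138]]
171 [[150, 116, 70], [149, 117, 74], [164, 131, 92], [147, 119, 87], [143, 116, 89]]
172 [[168, 121, 56], [165, 118, 48], [161, 115, 48], [135, 97, 39], [121, 88, 35]]
173 [[184, 134, 53], [247, 187, 69], [251, 196, 74], [222, 158, 56], [231, 168, 61]]
174 [[192, 139, 48], [251, 201, 75], [251, 229, 83], [240, 184, 72], [246, 196, 75]]
175 [[196, 141, 55], [218, 157, 61], [251, 211, 74], [246, 205, 80], [242, 195, 72]]
176 [[193, 141, 56], [198, 144, 55], [228, 167, 70], [252, 228, 82], [241, 196, 73]]
177 [[195, 142, 57], [156, 111, 49], [155, 107, 49], [237, 173, 67], [241, 194, 69]]
in1 [np.int64(214), np.int64(214), np.int64(214), np.int64(214), np.int64(214)]
in2 [np.int64(208), np.int64(208), np.int64(208), np.int64(208), np.int64(208)]
```

The tail measures about 1 mm further back than predicted, or the same amount in sag. To confirm it is home, I'll give the tail a gentle, force-guarded nudge with closed fingers.

```bash
python3 - <<'E'
from h import *
q=quat(YAW)
move_pose(tgt(.016,0,.10),q); move_gripper(0.0,40); line_to(tgt(.016,0,.019),speed=.12); sleep(.15)
f0=fr(); print("t",read_time(),f0.round(1),read_tool_pos()); s=.016; n=0
while s<.036 and read_time()<39:
    s+=.0012 if n==0 else .0005; line_to(tgt(s,0,.019),speed=.03); f=fr()-f0; S=np.array(sl())*1e3
    print(round(s*1e3,1),S.round(1),f.round(1),round(read_time(),2))
    n = (f[0]<-2.5) or s*1e3-S[0]>.35
    if f[0]<-9 or abs(f[1])>6 or abs(f[2])>8: print("stop"); break
line_to(tgt(.016,0,.019),speed=.08); line_to(tgt(.016,0,.10),speed=.15); print(read_time())
p=camera("wrist"); cv2.imwrite("pics/fin2.png",p["image"][:,:,::-1])
E
```

```text
t 31.7917 [-0.1 -0.  -0.1] [0.48704561 0.19404239 0.01992097]
17.2 [17.4  0.1 19.3] [0.8 0.4 0.3] 32.04
18.4 [18.5 -0.  19. ] [-0.4  0.5  0.7] 32.29
19.6 [19.7 -0.  19. ] [-0.1  0.1 -1.4] 32.54
20.8 [20.9  0.  19. ] [ 0.2 -0.6  0.8] 32.79
22.0 [22.1 -0.  19. ] [ 0.3 -0.1  0.4] 33.04
23.2 [23.3 -0.  19. ] [ 0.6 -0.2  0.4] 33.29
24.4 [24.5  0.  19. ] [0.3 0.1 0.7] 33.54
25.6 [25.7  0.  19. ] [-0.1  0.6  0.1] 33.79
26.8 [26.9 -0.  19. ] [0.6 0.3 0.7] 34.04
28.0 [28.1  0.  19. ] [0.6 0.6 0.7] 34.29
29.2 [29.  -0.1 18.9] [-1.9 -0.1  0.1] 34.54
30.4 [29.4 -0.3 18.6] [-5.3  1.2  2. ] 34.79
30.9 [29.4 -0.4 18.5] [-5.8  0.8  1.8] 35.04
31.4 [29.4 -0.4 18.3] [-7.1  1.6  2. ] 35.29
31.9 [29.5 -0.6 18.1] [-9.2  2.3  2.3] 35.54
stop
36.5833
```

View pics/fin2.png

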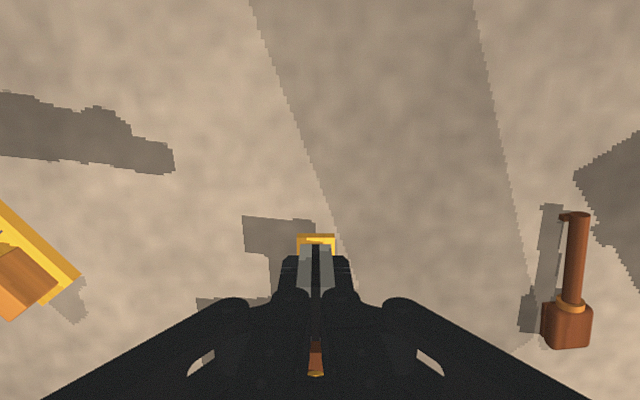

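The tail stood firm at 9 N (under 0.5 mm of give), so the plate is home. The gripper is clear, and I'm handing the job in.

```bash
python3 - <<'E'
from rig import *
print(read_contact_force(),read_tool_pos(),read_time()); job_done()
E
```

```text
[ 0.72823862 -0.81007449 -0.55965644] [0.48581159 0.19317365 0.09872036] 36.6333
the job is handed in; nothing more can be done
```

I gripped the smaller brass plate by its wooden tab and slid it nose first into the jig slot, past the shoe and up to the hidden stop. I then settled it on the slot floor, let go and handed the job in at 36.6 s.

- **Forces:** the shoe gave a bump of about 4.6 N and then about 3 N of drag. At the stop the push rose to about 10 N with no further travel, and no reading passed 11 N while pressing on the stop, against the 18 N limit.
- **Check after release:** I nudged the tail with closed fingers to about 9 N. It gave less than 0.5 mm, so I take the plate to be home. The gripper was then lifted clear, reading under 1 N on each axis.
- **Other things:** the peg, burnisher and pin vise looked undisturbed in the side view after release, and nothing was touched after that except the plate's tail.

Two readings did not quite agree:
- The shoe met the nose at about 19–20 mm on my scale, not 15 mm. My mouth position was probably about 4 mm short along the slot, so the 58 mm depth I read at the stop is likely nearer 54 mm.
- The final picture put the tail about 1 mm further back than the arm's own reading, or the tail sags by a few millimetres. That is why I did the nudge.

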